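# Load and wind the clockwork display stand at the sesame-oil stall

## Task

Take the green-capped oil bottle from the tray and stand it upright, fully down, in the brass ring on top of the green clockwork display stand; set it down, do not drop it. Then wind the stand up: turn the brass wing key on its sloping front clockwise, a part turn at a time, until the red pointer has reached the green mark on the dial, and let go. Leave the bottle standing in the ring and do not shift or tip the other bottles, the jars, the bowl or the spatula.

Things in the scene. Friction and masses are not known exactly. Their poses are not given: they have to be found in the camera images.
- bottle: the sample bottle: dark oil bottle with a yellow label and a GREEN cap; body 56 mm diameter to 105 mm height, neck 23 mm, cap 28 mm diameter from 134 to 165 mm above the underside (total height 165 mm), 0.25 kg or so. Origin at the centre of its underside, z up along the bottle. Starts upright on the tray
- stand: fixed display stand: green box 70 mm high, with a steel disc (116 mm wide, 12 mm thick) and brass ring on top, and a green front on its -x side, sloping 30 degrees, with dial and key. Origin on the table; x points from key to ring, z up. The box spans x -35..105, y -75..75 mm; the slope spans x -139..-35, y -65..65 mm
- ring_seat (a point): the seat for the bottle: centre of the floor inside the brass ring, 82 mm above the table. The ring is 62 mm inside, 72 mm outside and 22 mm high above the seat; axes as the stand's
- key_grip (a point): middle of the key's wing, on its axis, 45 mm out from the dial. The frame turns with the key: z points out along the axis (leaning 30 degrees from vertical to the stand's -x side), x along the wing, y across it. Brass wing 36 mm along x, 10 mm across y, 24 mm high along z, on a 12 mm shaft. Opened fingers have room to turn about it
- key (a joint): winding of the key, rad: 0 = run down, grows clockwise seen facing the dial, stop at 4.2. The red pointer on the key sweeps a white dial (72 mm); it points along the frame's +y; the green mark spans 3.8 to 4.2. A spring pulls back (turning takes 0.1 to 0.15 N m) but a click holds the key wherever it is let go
- tray: wooden board 190 x 190 mm, 10 mm thick, fixed, on which the four bottles stand; origin under its centre
- red_bottle1: bystander: the same bottle with a RED cap, on the tray; origin at the centre of its underside
- red_bottle2: bystander: the same bottle with a RED cap, on the tray; origin at the centre of its underside
- red_bottle3: bystander: the same bottle with a RED cap, on the tray; origin at the centre of its underside
- jar1: bystander: amber paste jar with a red lid, 68 mm diameter, 100 mm tall; origin at the centre of its underside
- jar2: bystander: amber paste jar with a red lid, 68 mm diameter, 100 mm tall; origin at the centre of its underside
- bowl: bystander: steel bowl, 100 mm diameter, 45 mm high; origin at the centre of its underside
- spatula: bystander: spatula 200 mm long lying flat on the table; x along it
There are look-alikes about, which are no part of the job. Leave any purple or turquoise look-alike of the bottle alone.

How it is judged:
On the way, in this order (a step that is already met when the one before it is completed fails the run):
1. the green-capped bottle stands in the ring, let go (horizontal distance between bottle and ring_seat below 0.008 m and z of bottle in the frame of ring_seat between -0.004 and 0.004 m and angle between bottle's own z axis and vertical below 0.1 rad and linear speed of bottle below 0.02 m/s and contact force between the fingers and bottle below 0.1 N), for 0.2 s.
2. then the key is wound until the pointer reaches the green mark (value of joint key above 3.75 rad), for 0.2 s.
At the end, for the whole second after the job is handed in: The green-capped bottle stands upright (within 0.1 rad) in the ring, within 8 mm of its centre and 4 mm of its floor, released and at rest; the key is wound past 3.75 rad (pointer at the green mark) and released (all of step 1 and value of joint key above 3.75 rad and contact force between the fingers and stand below 0.1 N); the robot touches nothing.
It fails at once if a bystander is shifted by more than 30 mm (distance of any of red_bottle1, red_bottle2, red_bottle3, jar1, jar2, bowl, spatula from where it was at the start of the episode above 0.03 m).
It fails at once if a bystander bottle, jar or the bowl is tipped by more than 0.4 rad (angle between any of red_bottle1, red_bottle2, red_bottle3, jar1, jar2, bowl's own z axis and vertical above 0.4 rad).
It fails at once if the bottle is dropped (falls out of the fingers faster than 0.6 m/s) (linear speed of bottle above 0.6 m/s and contact force between the fingers and bottle below 0.05 N).
It also fails if it takes over 70 s, if anything falls off the work surface, if the arm or the gripper's body presses on something with over 40 N, if the wrist force passes 120 N, or if a joint passes its speed limit or range.

## Robot

A 6-joint arm with a two-finger parallel gripper is mounted at the origin on the work surface. World frame = base frame: x ahead of the robot, y to its left, z up, the work surface at z = 0. Lengths are in m, angles in rad, forces in N, time in s.
With the tool pointing down it reaches from about 0.3 to 0.775 m from the base axis. Payload 14.6 kg.
Tool frame: the origin (TCP) lies midway between the tips of the shut fingers; the grasp point (between the pads) lies 19 mm behind it (tcp_to_grasp is the distance from the TCP to the grasp point, in m); z points along the fingers, y is the line along which they close (so a half turn about z gives the same grasp; the last joint's range is limited). The gripper opens to 94 mm and grips with 3 to 60 N. Pads are 16 mm wide; open, the fingers measure 119 mm over their backs; the gripper's body (75 mm by 177 mm) begins 78 mm behind the grasp point.
Start: joints at [1.035, 0.3, 1.521, -0, 1.321, -0.067], TCP at [0.248, 0.491, 0.205] pointing down, gripper open.
Joint ranges: [-3.03, 3.03], [-0.79, 2.21], [0.23, 2.52], [-1.04, 4.18], [0, 3.07], [-2.55, 2.55]. Speed limits (rad/s): [2.22, 2.22, 2.57, 3.14, 3.14, 3.14].

## Interface

Orientations are given as [roll, pitch, yaw] about the fixed x, y, z axes, in that order (R = Rz(yaw) Ry(pitch) Rx(roll)).
In Python, from station import * gives the robot as it stands.
- The arm moves only by the tool send_rows, never from a script. Its argument "motion" is a list of rows, each a list of 3 entries, a list of its own where there are three numbers: the shift along the tool's x, y, z in units of 0.03 m (1.0 is 0.03 m), then the turn, a rotation vector about the tool's x, y, z in units of 0.12 rad (1.0 is 0.12 rad), then the opening, from -1 (shut) to 1 (fully open). In form: [[[x, y, z], [rx, ry, rz], grip], ...]. A call has 1 to 12 rows; each row shifts and turns the commanded pose from where the row before left it, along the tool's axes as they then stand; what a row does not reach is not made up. A row lasts 1/10 s, in which the tool goes at most 50 mm and 8.59 degrees, less where a joint would pass 70% of its speed; a pose out of reach is approached as far as the arm can. A call with a number of a shift or a turn outside -1 to 1 is refused whole. A call with a gripper value outside its range is refused whole. The fingers move at their own pace and stop on an object; "squeeze" is the grip in N (left out, the last holds). Time passes only in rows, so rows that do not move let the fingers close. It gives the time, the measured TCP pose, the force, the opening and the grip force at its end, in the units of the state.
- get_obs(): the state, without advancing time (a new reading comes with each control period).
- camera(name): name is "scene" or "top" or "wrist"; returns a dict with "pixels" (420x560x3 uint8, red, green, blue), "depth" (420x560 float32, m along the optical axis (not along the pixel's ray), 0 where there is no reading), "fx", "fy", "cx", "cy" (pixels), "rvec" (rotation vector, rad) and "tvec" (3), from world to camera coordinates, as OpenCV has them. Camera axes: x right, y down, z forward; pixel columns grow to the right and rows downward; lengths in m; the calibration is good to about 2 mm. A picture is of the moment at which its call begins.
- hand_in(): hands the job in; it is judged then, once.
The state is a dict: "time_s": time; "qpos": joint angles; "joint_vel": joint speeds; "tau": joint torques, N m; "ee_pos": TCP position; "eef_rot": TCP orientation; "force": force on the tool from outside, world axes, zero at the start; "moment": the same for the moment, N m; "grip_width": finger opening in m; "grip_force": force on a finger pad.
Only numpy, scipy, OpenCV 4.12 (cv2) and the standard library are available. Lean on these libraries where they do the work, as an engineer would, in place of code of your own. Each camera call takes 0.05 s, during which the arm holds its last target. There are 200 camera calls.

## Working session

There is one attempt and no reset: what is moved stays moved. The work goes in short steps, Python scripts to look and compute and a tool call to move; the robot and the scene stay as the last step left them, time stands still between calls to the robot, and variables do not carry over. Pictures are saved under pics/ and viewed, at most 10 in all, crops included, and the job is handed in when it is done.

Besides the shell and the picture viewer there is one more tool, called after "Call:" by a JSON object that holds its "name" and its "arguments". send_rows: Moves the arm, as the interface text tells. Its arguments: {"type":"object","properties":{"motion":{"type":"array"},"squeeze":{"type":"number"}},"required":["motion"]}

```bash
ls; mkdir -p pics; python3 - <<'E'
from station import *
import cv2, numpy as np
o=get_obs(); print(o)
a=[camera(n) for n in("scene","top")]
np.savez('cams.npz',**{n+k:v for n,c in zip("st",a) for k,v in c.items()})
for n,c in zip("st",a):
    print(n,c["fx"],c["cx"],c["cy"],c["rvec"],c["tvec"]); cv2.imwrite(f'pics/{n}0.png',c["pixels"][:,:,::-1])
E
```

```text
pics
{'time_s': 0.0, 'qpos': array([ 1.03537552e+00,  3.00535195e-01,  1.52159072e+00,  1.50377515e-05,
        1.32069828e+00, -6.66117432e-02]), 'joint_vel': array([-9.94581475e-06, -8.36441061e-04, -1.46478851e-03, -7.33345060e-04,
       -1.59494702e-04, -7.50077144e-04]), 'tau': array([-7.10503482e-04, -5.31806803e+01, -3.52747250e+01,  7.07675633e-02,
        2.43817287e-02, -5.17507726e-05]), 'ee_pos': array([0.24837134, 0.49042579, 0.2048471 ]), 'eef_rot': array([-3.14036482e+00, -9.65072673e-05,  2.67277980e+00]), 'force': array([-0.11858782, -0.27870189, -0.02932573]), 'moment': array([-0.03484086, -0.0154146 ,  0.01348149]), 'grip_force': 0.0, 'grip_width': 0.09378086206959209}
s 488.8080238798807 279.6263840144696 203.62311420096822 [ 0.66719621  2.60085556 -1.16669664] [ 0.4687996  -0.14216666  1.6830588 ]
t 469.29028114314656 278.2892105535786 206.33572199735653 [ 2.1298282  -2.12637444  0.23054537] [0.03834755 0.56817964 1.1540391 ]
```

View pics/s0.png

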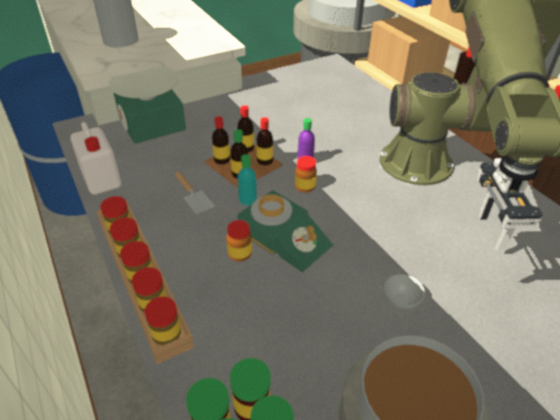

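View pics/t0.png

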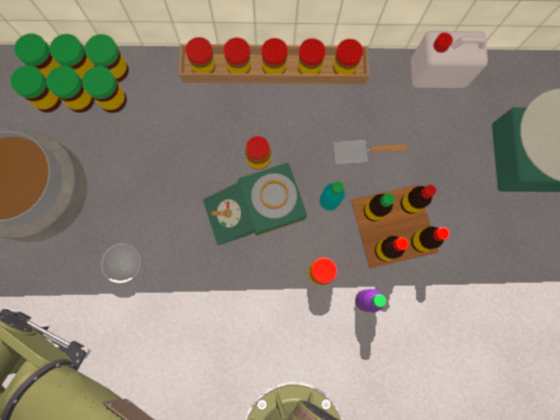

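The scene view (s0) shows the tray at about (245,160), with the green-capped dark bottle at (238,155), and the stand at (285,225). In the top view (t0), the green cap is at (387,201), the ring at (274,194), the dial and key at (228,213), the turquoise look-alike at (333,195), and the purple one at (372,300).

```bash
cat > h.py <<'E'
import numpy as np, cv2
from scipy.spatial.transform import Rotation as Ro
def cloud(c):
    d=c["depth"]; v,u=np.mgrid[:d.shape[0],:d.shape[1]]
    P=np.stack([(u-c["cx"])/c["fx"]*d,(v-c["cy"])/c["fy"]*d,d],-1)
    R=cv2.Rodrigues(np.array(c["rvec"],float))[0]
    W=(P-np.ravel(c["tvec"]))@R; W[d<=0]=np.nan
    return W
def ray(c,u,v,z):
    R=cv2.Rodrigues(np.array(c["rvec"],float))[0]
    o=-R.T@np.ravel(c["tvec"]); r=R.T@np.array([(u-c["cx"])/c["fx"],(v-c["cy"])/c["fy"],1]).astype(float)
    return o+r*(z-o[2])/r[2]
E
python3 - <<'E'
from h import *
np.set_printoptions(precision=4,suppress=True)
z=np.load('cams.npz'); C={n:{k[1:]:z[k] for k in z if k[0]==n} for n in 'st'}
for n in 'ts':
    c=C[n]; W=cloud(c); hsv=cv2.cvtColor(c["pixels"],cv2.COLOR_RGB2HSV); H,S,V=cv2.split(hsv)
    print(n)
    for nm,m in (("green",(H>45)&(H<80)&(S>120)&(V>70)),("red",((H<5)|(H>174))&(S>150)&(V>100)),("turq",(H>80)&(H<100)&(S>120)&(V>60)),
       ("brass",(H>10)&(H<25)&(S>80)&(V>120))):
        k,l,st,ce=cv2.connectedComponentsWithStats(m.astype(np.uint8))
        for i in range(1,k):
            if st[i,4]<15: continue
            w=W[l==i]; w=w[~np.isnan(w[:,0])]
            if len(w)<5: continue
            zt=np.percentile(w[:,2],95); t=w[w[:,2]>zt-.006]
            if zt>.3 or abs(w[:,1].mean())>.5 : continue
            # silhouette ray at cap top
            print(nm,ce[i],st[i,4],"ztop",zt,"topmean",t.mean(0),"mid",(t.min(0)+t.max(0))/2)
# stand from top: fine box top pixels
c=C['t'];W=cloud(c)
for (u,v) in [(274,194),(228,213),(255,180),(215,213),(387,201),(388,198)]: print(u,v,W[v,u],c["pixels"][v,u])
E
python3 - <<'E'
import cv2
t=cv2.imread('pics/t0.png')[150:280,190:450]; cv2.imwrite('pics/tc.png',cv2.resize(t,(780,390),interpolation=cv2.INTER_CUBIC))
E
```

```text
t
green [336.728 187.744] 125 ztop 0.16815984135695153 topmean [ 0.5942 -0.0988  0.1654] mid [ 0.5939 -0.0985  0.166 ]
green [386.9343 199.4891] 137 ztop 0.17892680109860495 topmean [ 0.5642 -0.2149  0.176 ] mid [ 0.5642 -0.2148  0.1766]
green [378.8134 300.3582] 134 ztop 0.16790981587227352 topmean [ 0.3307 -0.1873  0.1652] mid [ 0.3304 -0.1871  0.1656]
red [442.5692  41.9209] 253 ztop 0.18353982160243995 topmean [ 0.9687 -0.3725  0.1808] mid [ 0.9689 -0.3717  0.1817]
red [198.6679  50.4319] 551 ztop 0.10960786318481969 topmean [0.9784 0.25   0.1067] mid [0.9776 0.2503 0.1083]
red [236.4673  50.7527] 550 ztop 0.10928261120107823 topmean [0.9779 0.1508 0.1064] mid [0.9789 0.1504 0.1077]
red [274.0959  51.1863] 542 ztop 0.10914766179302311 topmean [0.9782 0.0517 0.1062] mid [0.9783 0.0515 0.1074]
red [311.6512  51.4675] 539 ztop 0.10942324704655207 topmean [ 0.9789 -0.0485  0.1064] mid [ 0.9778 -0.0477  0.1074]
red [349.1138  51.9266] 545 ztop 0.10930433836429222 topmean [ 0.978  -0.1486  0.1063] mid [ 0.9795 -0.1482  0.1083]
red [257.2816 147.1505] 412 ztop 0.1043148296325592 topmean
[... 5169 characters left out ...]
1 235.2893] 121 ztop 0.09501870530169865 topmean [0.546  0.1868 0.0932] mid [0.5469 0.1887 0.0943]
brass [237.1542 248.4229] 454 ztop 0.07792512317771745 topmean [0.7308 0.1103 0.0765] mid [0.7251 0.1051 0.0778]
brass [152.8    261.2444] 90 ztop 0.06263015653561443 topmean [0.9569 0.0885 0.0764] mid [0.9562 0.0935 0.083 ]
brass [165.9683 290.0238] 126 ztop 0.06347026241176931 topmean [0.9602 0.1883 0.0758] mid [0.9605 0.1934 0.0829]
274 194 [0.5944 0.0507 0.0828] [142 138 135]
228 213 [nan nan nan] [134 115 102]
255 180 [0.6335 0.0994 0.0719] [58 93 74]
215 213 [0.544  0.1976 0.0884] [167 117  44]
387 201 [ 0.558  -0.2118  0.1755] [ 37 134  65]
388 198 [ 0.5651 -0.2144  0.1758] [ 28 130  57]
```

View pics/tc.png

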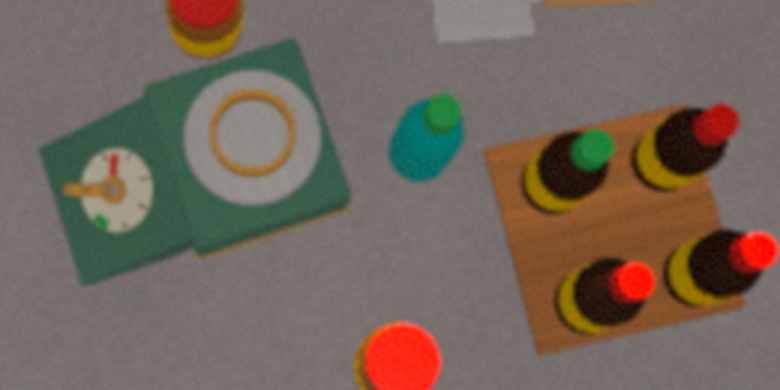

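The crop (tc) shows the key at 0: the red pointer points up (stand +y), the green mark is at the dial's lower left near crop pixel (100,222), and the ring is at crop (253,133). I'll move over the ring, then over the bottle, for matching wrist views.

Call:
{"name": "send_rows", "arguments": {"motion": [[[0,0,-0.9],[0,0,0],1],[[0,0,-0.9],[0,0,0],1],[[0,0,-0.9],[0,0,0],1],[[0,0,-0.9],[0,0,0],1],[[-0.94,-0.44,0],[0,0,0],1],[[-0.94,-0.44,0],[0,0,0],1],[[-0.94,-0.44,0],[0,0,0],1],[[-0.94,-0.44,0],[0,0,0],1],[[-0.94,-0.44,0],[0,0,0],1],[[-0.94,-0.44,0],[0,0,0],1],[[-0.94,-0.44,0],[0,0,0],1],[[-0.94,-0.44,0],[0,0,0],1]]}}

```text
time_s: 1.3
ee_pos: [0.4026, 0.2934, 0.3132]
eef_rot: [-3.141, -0.0, 2.673]
force: [-0.2, 0.2, -0.2]
grip_width: 0.0941
grip_force: 0.0
```

Call:
{"name": "send_rows", "arguments": {"motion": [[[-0.94,-0.44,0],[0,0,0],1],[[-0.94,-0.44,0],[0,0,0],1],[[-0.94,-0.44,0],[0,0,0],1],[[-0.94,-0.44,0],[0,0,0],1],[[-0.94,-0.44,0],[0,0,0],1],[[-0.94,-0.44,0],[0,0,0],1],[[-0.94,-0.44,0],[0,0,0],1],[[-0.94,-0.44,0],[0,0,0],1],[[-0.94,-0.44,0],[0,0,0],1],[[-0.94,-0.44,0],[0,0,0],1],[[0,0,0],[0,0,0],1],[[0,0,0],[0,0,0],1]]}}

```text
time_s: 2.5
ee_pos: [0.5939, 0.0491, 0.3128]
eef_rot: [-3.141, -0.001, 2.672]
force: [-0.0, 0.4, 0.1]
grip_width: 0.0936
grip_force: 0.0
```

```bash
cat >> h.py <<'E'
def to(target,R,o):
    p=np.array(o["ee_pos"]); A=Ro.from_euler('xyz',o["eef_rot"])
    print("shift units",A.inv().apply(np.array(target)-p)/.03,"turn units",(A.inv()*R).as_rotvec()/.12)
E
python3 - <<'E'
from station import *
from h import *
np.set_printoptions(precision=4,suppress=True)
o=get_obs(); print(o["qpos"],o["ee_pos"])
c=camera("wrist"); np.savez('w1.npz',**c); cv2.imwrite('pics/w1.png',c["pixels"][:,:,::-1])
R=cv2.Rodrigues(np.array(c["rvec"],float))[0]; print("cam pos",-R.T@np.ravel(c["tvec"]), "axes z",R[2])
z=np.load('cams.npz'); t={k[1:]:z[k] for k in z if k[0]=='t'}
for nm,c in (("top",t),("wrist",c)):
    W=cloud(c); H,S,V=cv2.split(cv2.cvtColor(c["pixels"],cv2.COLOR_RGB2HSV)); Z=W[...,2]
    reg=(np.hypot(W[...,0]-.58,W[...,1]-.09)<.22)&(W[...,1]>-.06)
    g=reg&(H>55)&(H<95)&(S>60)&(V<140)
    top=reg&(Z>.064)&(Z<.09)&((g)|(S<60))
    ring=reg&(H>10)&(H<25)&(S>80)&(Z>.095)&(np.hypot(W[...,0]-.592,W[...,1]-.051)<.05)
    if ring.sum()>20:
        p=W[ring][:,:2]; A=np.c_[2*p,np.ones(len(p))]; s=np.linalg.lstsq(A,(p**2).sum(1),rcond=None)[0]
        print(nm,"ring circle",s[:2],"r",np.sqrt(s[2]+s[0]**2+s[1]**2),len(p),"z",np.median(W[ring][:,2]))
    sl=g&(Z>.012)&(Z<.058); P=W[sl]
    if len(P)>100:
        for k in range(3):
            m=P.mean(0); n=np.linalg.svd(P-m,full_matrices=False)[2][2]; n*=np.sign(n[2]); r=(P-m)@n; P=P[abs(r)<max(.003,2*r.std())]
        print(nm,"slope",len(P),"n",n,"tilt",np.degrees(np.arccos(n[2])),"yaw",np.arctan2(-n[1],-n[0]),"rms",r.std(),"pt",m)
        wh=reg&(S<70)&(V>140)&(abs((W-m)@n)<.006); k,l,st,ce=cv2.connectedComponentsWithStats(wh.astype(np.uint8))
        for i in range(1,k):
            if st[i,4]>40: w=W[l==i]; print("white",ce[i],st[i,4],w.mean(0),(w.min(0)+w.max(0))/2)
        b=reg&(H>8)&(H<28)&(S>80)&(((W-m)@n)>.015)&(W[...,1]>.12); w=W[b]; print("wing",len(w),w.mean(0) if len(w) else 0,(w.min(0)+w.max(0))/2 if len(w) else 0)
        gm=reg&(H>40)&(H<70)&(S>120)&(V>60); print("mark",W[gm].mean(0),gm.sum())
    q=W[top|(ring)]
    if len(q)>200:
        gt=(g&(Z>.063)&(Z<.078)).astype(np.uint8); gt=cv2.morphologyEx(gt,cv2.MORPH_OPEN,np.ones((3,3)))>0
        r=cv2.minAreaRect(W[gt][:,:2].astype(np.float32)); print(nm,"box top",r)
E
```

```text
[ 0.021   0.3544  1.2046  0.0001  1.5837 -1.0801] [0.5939 0.0491 0.3128]
cam pos [0.5213 0.0859 0.4924] axes z [ 0.2458 -0.1256 -0.9611]
top ring circle [0.5909 0.0511] r 0.03326272081341966 196 z 0.10352326840296561
top slope 867 n [-0.1616  0.456   0.8752] tilt 28.92998688920109 yaw -1.2302907477613112 rms 0.0023687479937173754 pt [0.5414 0.1814 0.033 ]
white [257.4851 201.291 ] 134 [0.5754 0.0923 0.083 ] [0.5764 0.0885 0.0826]
white [231.0508 214.5508] 256 [0.5476 0.1611 0.0475] [0.5527 0.1671 0.044 ]
white [221.6538 206.5192] 52 [0.5705 0.1866 0.0381] [0.5717 0.1871 0.0378]
wing 74 [0.5442 0.1877 0.0895] [0.546  0.1893 0.08  ]
mark [0.5255 0.1823 0.0328] 8
top box top ((0.5869082808494568, 0.06271927058696747), (0.14906291663646698, 0.15052546560764313), 18.61993980407715)
wrist ring circle [0.599 0.059] r 0.030019454088525546 3448 z 0.43700969494128594
wrist slope 3397 n [-0.1601  0.4731  0.8663] tilt 29.96382713175781 yaw -1.2444186220482982 rms 0.0007135002370970194 pt [0.5421 0.1817 0.033 ]
white [360.3333 121.2889] 45 [0.58   0.1811 0.0425] [0.5789 0.1822 0.0417]
wing 373 [0.5441 0.1852 0.0949] [0.5648 0.1642 0.2378]
mark [0.5254 0.1809 0.0338] 57
wrist box top ((0.5865198373794556, 0.06219516322016716), (0.14887449145317078, 0.15268616378307343), 18.77228546142578)
```

View pics/w1.png

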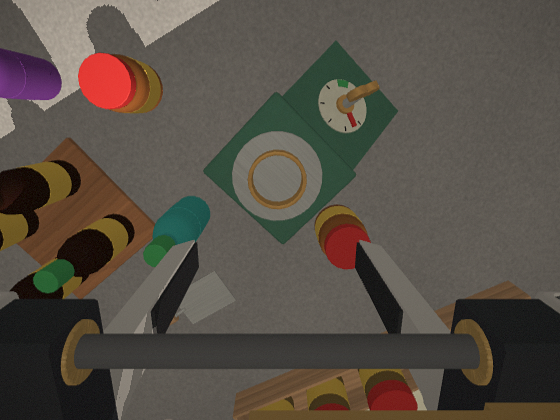

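The wrist view (w1) shows the ring clearly at (277,180), the dial at (343,105) with the wing at (365,92), and jar 2 near the right finger but well below it. Next I'll refine the ring, dial and wing from this view.

```bash
python3 - <<'E'
from h import *
np.set_printoptions(precision=4,suppress=True)
z=np.load('w1.npz'); c={k:z[k] for k in z}
W=cloud(c); H,S,V=cv2.split(cv2.cvtColor(c["pixels"],cv2.COLOR_RGB2HSV)); Z=W[...,2]
def circ(p):
    A=np.c_[2*p,np.ones(len(p))]; s=np.linalg.lstsq(A,(p**2).sum(1),rcond=None)[0]; return s[:2],np.sqrt(s[2]+s[0]**2+s[1]**2)
m=(H>8)&(H<28)&(S>80)&(Z>.099)&(Z<.11)&(np.hypot(W[...,0]-.592,W[...,1]-.051)<.05)
print("ring",circ(W[m][:,:2]),m.sum(),np.median(Z[m]))
m=(S<50)&(Z>.078)&(Z<.088)&(np.hypot(W[...,0]-.592,W[...,1]-.051)<.07)
r=np.hypot(W[...,0]-.592,W[...,1]-.051); 
(cx,cy),rad=cv2.minEnclosingCircle(W[m&(r<.064)][:,:2].astype(np.float32)); print("disc",cx,cy,rad,m.sum())
n=np.array([-.5*np.cos(-1.2445),-.5*np.sin(-1.2445),np.cos(np.pi/6)]); P0=np.array([.5421,.1817,.033]); h=(W-P0)@n
ex=np.array([np.cos(-1.2445)*np.cos(np.pi/6),np.sin(-1.2445)*np.cos(np.pi/6),.5]); ey=np.cross(n,ex)
A=np.array([.5755,.0955,0])
U,Vv=(W-A)@ex,(W-A)@ey
box=(slice(60,150),slice(300,400))
d=np.zeros(H.shape,bool); d[box]=True
wh=d&(S<90)&(V>110)&(abs(h)<.006)
print("dial h",np.median(h[wh]),wh.sum())
hull=cv2.convexHull(np.c_[U[wh],Vv[wh]].astype(np.float32)); print("dial circ hull",circ(hull[:,0,:]),cv2.minEnclosingCircle(hull))
(u0,v0),_=cv2.minEnclosingCircle(hull)
D=A+ex*u0+ey*v0; D+=n*(P0-D)@n; print("dial centre",D,"grip~",D+.045*n, "stand xy", (D-A)@[np.cos(-1.2445),np.sin(-1.2445),0])
b=d&(H>8)&(H<28)&(S>70)&(h>.03)&(h<.065); q=np.c_[U[b]-u0,Vv[b]-v0,h[b]]; 
print("wing",b.sum(),q.mean(0),np.percentile(q,2,axis=0),np.percentile(q,98,axis=0)); e,vv=np.linalg.eigh(np.cov(q[:,:2].T)); print(e,vv[:,1],cv2.minAreaRect(q[:,:2].astype(np.float32)))
r=d&((H<8)|(H>172))&(S>120)&(h<.02); print("pointer",r.sum(),(U[r]-u0).mean(),(Vv[r]-v0).mean())
r=d&(H>40)&(H<70)&(S>120); print("mark",r.sum(),(U[r]-u0).mean(),(Vv[r]-v0).mean())
print("ex",ex,"ey",ey,"n",n)
E
```

```text
ring (array([0.5899, 0.0512]), np.float64(0.03312357890506104)) 744 0.10388289629862864
disc 0.5903359055519104 0.05090896412730217 0.058092810213565826 5236
dial h 0.0019289780346514929 1439
dial circ hull (array([-0.0171,  0.0048]), np.float64(0.05352442797752988)) ((-0.018821148201823235, -0.004808127414435148), 0.06118312105536461)
dial centre [0.6131 0.1568 0.038 ] grip~ [0.6059 0.1781 0.077 ] stand xy -0.04601732781328453
wing 367 [-0.0197  0.0033  0.0513] [-0.0388 -0.0069  0.0371] [-0.0054  0.0149  0.0572]
[0.     0.0001] [-0.8987  0.4385] ((-0.024072915315628052, 0.004157904535531998), (0.010070647113025188, 0.04073551297187805), 66.38772583007812)
pointer 78 -0.016236761768448786 0.024057015846154894
mark 57 -0.04823455505223989 -0.01531371507690829
ex [ 0.2776 -0.8203  0.5   ] ey [0.9472 0.3205 0.    ] n [-0.1603  0.4736  0.866 ]
```

Call:
{"name": "send_rows", "arguments": {"motion": [[[0.5,-0.9,0],[0,0,0],1],[[0.5,-0.9,0],[0,0,0],1],[[0.5,-0.9,0],[0,0,0],1],[[-0.3,-0.9,0],[0,0,0],1],[[-0.5,-0.9,0],[0,0,0],1],[[-0.5,-0.9,0],[0,0,0],1],[[-0.5,-0.9,0],[0,0,0],1],[[-0.5,-0.9,0],[0,0,0],1],[[-0.5,-0.9,0],[0,0,0],1],[[-1,0,0],[0,0,0],1],[[-1,0,0],[0,0,0],1],[[0,0,0],[0,0,0],1]]}}

```text
time_s: 3.75
ee_pos: [0.5739, -0.2122, 0.312]
eef_rot: [-3.142, -0.002, 2.673]
force: [-0.6, -0.2, -1.0]
grip_width: 0.0942
grip_force: 0.0
```

```bash
python3 - <<'E'
from station import *
from h import *
np.set_printoptions(precision=4,suppress=True)
def circ(p):
    A=np.c_[2*p,np.ones(len(p))]; s=np.linalg.lstsq(A,(p**2).sum(1),rcond=None)[0]; return s[:2],np.sqrt(s[2]+s[0]**2+s[1]**2)
o=get_obs(); c=camera("wrist"); np.savez('w2.npz',**c)
W=cloud(c); H,S,V=cv2.split(cv2.cvtColor(c["pixels"],cv2.COLOR_RGB2HSV)); Z=W[...,2]
m=(H>45)&(H<80)&(S>100)&(abs(Z-.175)<.004)&(np.hypot(W[...,0]-.565,W[...,1]+.214)<.03)
p=W[m]; print("cap",len(p),p.mean(0),cv2.minEnclosingCircle(p[:,:2].astype(np.float32)))
t=np.r_[np.array(cv2.minEnclosingCircle(p[:,:2].astype(np.float32))[0]),.1405]
to(t,Ro.from_euler('xyz',[np.pi,0,2.673]),o); print(o["qpos"])
z=np.load('w1.npz'); c={k:z[k] for k in z}
W=cloud(c); H,S,V=cv2.split(cv2.cvtColor(c["pixels"],cv2.COLOR_RGB2HSV))
n=np.array([-.1603,.4736,.866]);ex=np.array([.2776,-.8203,.5]);ey=np.array([.9472,.3205,0]);A=np.array([.5755,.0955,0]);P0=np.array([.5421,.1817,.033])
h=(W-P0)@n;U=(W-A)@ex;Y=(W-A)@ey
d=np.zeros(H.shape,bool); d[70:140,308:380]=True
wh=d&(S<90)&(V>110)&(abs(h-.002)<.004); k,l,st,ce=cv2.connectedComponentsWithStats(wh.astype(np.uint8)); i=1+np.argmax(st[1:,4])
hull=cv2.convexHull(np.c_[U[l==i],Y[l==i]].astype(np.float32)); print("dial",st[i],circ(hull[:,0,:]),cv2.minEnclosingCircle(hull),cv2.fitEllipse(hull))
E
```

```text
cap 583 [ 0.5626 -0.2164  0.1751] ((0.5630732774734497, -0.21658684313297272), 0.013966848142445087)
shift units [ 0.2469 -0.2949  5.7183] turn units [-0.0002 -0.0144  0.0027]
[-0.414   0.3942  1.1527  0.0001  1.5964 -1.5165]
dial [ 318   79   48   54 1350] (array([-0.0442, -0.0001]), np.float64(0.03580834567413653)) ((-0.0444350503385067, -0.0003606781247071922), 0.03652353584766388) ((-0.044299088418483734, -0.00012166216038167477), (0.07130075246095657, 0.07203606516122818), 104.6418685913086)
```

Call:
{"name": "send_rows", "arguments": {"motion": [[[0.25,-0.3,0.5],[0,0,0],1],[[0,0,0.8],[0,0,0],1],[[0,0,0.8],[0,0,0],1],[[0,0,0.8],[0,0,0],1],[[0,0,0.8],[0,0,0],1],[[0,0,0.8],[0,0,0],1],[[0,0,0.6],[0,0,0],1],[[0,0,0.6],[0,0,0],1],[[0,0,0],[0,0,0],1],[[0,0,0],[0,0,0],1]]}}

```text
time_s: 4.8
ee_pos: [0.5617, -0.2161, 0.1436]
eef_rot: [3.141, 0.001, 2.674]
force: [0.0, 0.2, -0.2]
grip_width: 0.094
grip_force: 0.0
```

Call:
{"name": "send_rows", "arguments": {"motion": [[[0,0,0],[0,0,0],-1],[[0,0,0],[0,0,0],-1],[[0,0,0],[0,0,0],-1],[[0,0,0],[0,0,0],-1],[[0,0,0],[0,0,0],-1],[[0,0,0],[0,0,0],-1],[[0,0,0],[0,0,0],-1],[[0,0,0],[0,0,0],-1],[[0,0,0],[0,0,0],-1],[[0,0,0],[0,0,0],-1]], "squeeze": 25}}

```text
time_s: 5.8
ee_pos: [0.5617, -0.2168, 0.1424]
eef_rot: [-3.142, -0.0, 2.673]
force: [0.7, 1.0, -1.0]
grip_width: 0.0276
grip_force: 25.0
```

Call:
{"name": "send_rows", "arguments": {"motion": [[[0,0,-0.2],[0,0,0],-1],[[0,0,-0.5],[0,0,0],-1],[[0,0,-0.8],[0,0,0],-1],[[0,0,-0.8],[0,0,0],-1],[[0,0,-0.8],[0,0,0],-1],[[0,0,-0.8],[0,0,0],-1],[[0,0,-0.8],[0,0,0],-1],[[0,0,-0.8],[0,0,0],-1],[[0,0,-0.7],[0,0,0],-1],[[0,0,-0.4],[0,0,0],-1],[[0,0,0],[0,0,0],-1]]}}

```text
time_s: 6.9
ee_pos: [0.5619, -0.2169, 0.3425]
eef_rot: [3.141, 0.003, 2.673]
force: [-1.1, 0.2, -3.1]
grip_width: 0.0274
grip_force: 25.0
```

Call:
{"name": "send_rows", "arguments": {"motion": [[[0.08,0.24,0],[0,0,0],-1],[[0.2,0.53,0],[0,0,0],-1],[[0.35,0.9,0],[0,0,0],-1],[[0.35,0.9,0],[0,0,0],-1],[[0.35,0.9,0],[0,0,0],-1],[[0.35,0.9,0],[0,0,0],-1],[[0.35,0.9,0],[0,0,0],-1],[[0.35,0.9,0],[0,0,0],-1],[[0.35,0.9,0],[0,0,0],-1],[[0.3,0.8,0],[0,0,0],-1],[[0.2,0.5,0],[0,0,0],-1],[[0,0,0],[0,0,0],-1]]}}

```text
time_s: 8.1
ee_pos: [0.5884, 0.0534, 0.3398]
eef_rot: [-3.141, -0.001, 2.675]
force: [-0.0, 0.2, -3.4]
grip_width: 0.0277
grip_force: 25.0
```

```bash
python3 - <<'E'
from station import *
from h import *
np.set_printoptions(precision=4,suppress=True)
a={n:camera(n) for n in("wrist","top","scene")}
o=get_obs(); print(o["ee_pos"],o["eef_rot"],o["force"],o["grip_width"])
to([.5887,.0511,.235],Ro.from_euler('xyz',[np.pi,0,2.673]),o)
for n,c in a.items():
    np.savez(n+'3.npz',**c); 
    W=cloud(c); H,S,V=cv2.split(cv2.cvtColor(c["pixels"],cv2.COLOR_RGB2HSV)); Z=W[...,2]
    p=o["ee_pos"]; near=np.hypot(W[...,0]-p[0],W[...,1]-p[1])<.05
    y=near&(H>18)&(H<32)&(S>120)&(Z<p[2]-.03)&(Z>p[2]-.14)
    w=W[y]; print(n,len(w))
    if len(w)>10:
        q=w[:,:2]; A=np.c_[2*q,np.ones(len(q))]; s=np.linalg.lstsq(A,(q**2).sum(1),rcond=None)[0]; print("label circle",s[:2],np.sqrt(s[2]+s[0]**2+s[1]**2),w[:,2].min(),w[:,2].max())
cv2.imwrite('pics/w3.png',np.vstack([a["wrist"]["pixels"][:280,:,::-1],a["scene"]["pixels"][80:360,:,::-1]]))
E
```

```text
[0.5886 0.0505 0.3402] [-3.1412 -0.0003  2.6725] [ 0.9796  0.4095 -2.6271] 0.027428587554118596
shift units [0.0057 0.0196 3.5072] turn units [-0.0033 -0.0021 -0.0041]
wrist 763
label circle [0.5894 0.053 ] 0.02791430980177253 0.22019909431057338 0.30510022549488164
top 0
scene 389
label circle [0.5925 0.0503] 0.02684245687323589 0.21777432490354795 0.2937473196561679
```

View pics/w3.png

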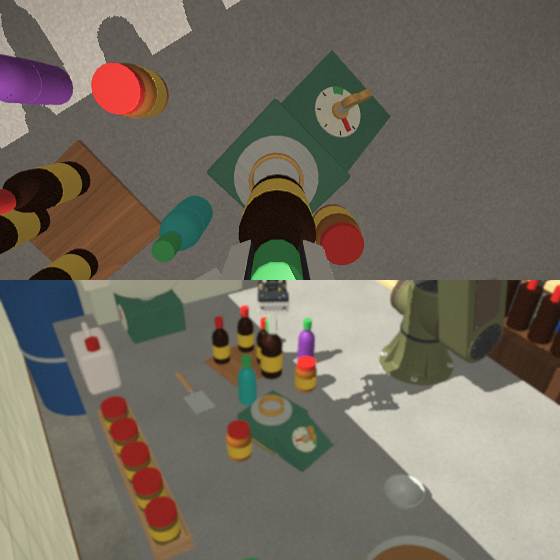

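The stacked view (w3) shows the bottle hanging upright over the stand (wrist panel (278,210), scene panel (270,355)), with the ring just beneath it. Going down to just above the ring and measuring again.

Call:
{"name": "send_rows", "arguments": {"motion": [[[0,0,0.3],[0,0,0],-1],[[0,0,0.6],[0,0,0],-1],[[0,0,0.7],[0,0,0],-1],[[0,0,0.7],[0,0,0],-1],[[0,0,0.5],[0,0,0],-1],[[0,0,0.3],[0,0,0],-1],[[0,0,0],[0,0,0],-1],[[0,0,0],[0,0,0],-1],[[0,0,0],[0,0,0],-1]]}}

```text
time_s: 9.15
ee_pos: [0.589, 0.0508, 0.2484]
eef_rot: [3.141, 0.001, 2.673]
force: [0.4, -0.2, -2.5]
grip_width: 0.0277
grip_force: 25.0
```

```bash
cat > lab.py <<'E'
from station import *
from h import *
np.set_printoptions(precision=4,suppress=True)
P=[]
def circ(q):
    A=np.c_[2*q,np.ones(len(q))]; s=np.linalg.lstsq(A,(q**2).sum(1),rcond=None)[0]; return np.r_[s[:2],np.sqrt(s[2]+s[0]**2+s[1]**2)]
for i in range(4):
    c=camera("wrist"); o=get_obs(); P.append(o["ee_pos"]); p=np.mean(P,0)
    W=cloud(c); H,S,V=cv2.split(cv2.cvtColor(c["pixels"],cv2.COLOR_RGB2HSV)); Z=W[...,2]
    near=np.hypot(W[...,0]-p[0],W[...,1]-p[1])<.06
    y=near&(H>18)&(H<32)&(S>120)&(Z<p[2]-.03)&(Z>p[2]-.118)
    r=near&(H>8)&(H<28)&(S>80)&(abs(Z-.104)<.004)
    print(circ(W[y][:,:2]),y.sum(),np.percentile(Z[y],[2,98]),"ring",circ(W[r][:,:2]),r.sum())
print(np.array(P),o["eef_rot"],o["force"])
E
python3 lab.py
```

```text
[0.5902 0.0505 0.0279] 758 [0.1422 0.1904] ring [0.59   0.0511 0.0333] 583
[0.5901 0.0506 0.0279] 759 [0.1418 0.191 ] ring [0.59   0.0511 0.0333] 582
[0.5901 0.0506 0.028 ] 748 [0.142 0.19 ] ring [0.59   0.0511 0.0333] 582
[0.59   0.0506 0.0279] 753 [0.1416 0.1894] ring [0.59   0.0512 0.0332] 579
[[0.589  0.0509 0.2483]
 [0.589  0.0509 0.2482]
 [0.5889 0.051  0.248 ]
 [0.5889 0.051  0.2479]] [3.1412 0.0007 2.6729] [ 0.075   0.1044 -2.6581]
```

Call:
{"name": "send_rows", "arguments": {"motion": [[[0,0.02,0.25],[0,0,0],-1],[[0,0,0.25],[0,0,0],-1],[[0,0,0.25],[0,0,0],-1],[[0,0,0.15],[0,0,0],-1],[[0,0,0.1],[0,0,0],-1],[[0,0,0],[0,0,0],-1],[[0,0,0],[0,0,0],-1]]}}

```text
time_s: 10.05
ee_pos: [0.5891, 0.0515, 0.2177]
eef_rot: [3.141, 0.0, 2.673]
force: [-0.1, 0.2, -2.6]
grip_width: 0.0276
grip_force: 25.0
```

Call:
{"name": "send_rows", "arguments": {"motion": [[[0,0,0.04],[0,0,0],-1],[[0,0,0.04],[0,0,0],-1],[[0,0,0],[0,0,0],-1],[[0,0,0],[0,0,0],-1]]}}

```text
time_s: 10.45
ee_pos: [0.589, 0.0515, 0.2151]
eef_rot: [3.142, 0.0, 2.673]
force: [0.2, 0.5, -3.5]
grip_width: 0.0269
grip_force: 25.0
```

Call:
{"name": "send_rows", "arguments": {"motion": [[[0,0,0.03],[0,0,0],-1],[[0,0,0],[0,0,0],-1],[[0,0,0],[0,0,0],-1]]}}

```text
time_s: 10.75
ee_pos: [0.5891, 0.0515, 0.2144]
eef_rot: [3.141, 0.0, 2.673]
force: [0.2, 0.5, -0.4]
grip_width: 0.0275
grip_force: 25.0
```

Call:
{"name": "send_rows", "arguments": {"motion": [[[0,0,0.03],[0,0,0],-1],[[0,0,0],[0,0,0],-1],[[0,0,0],[0,0,0],-1]]}}

```text
time_s: 11.05
ee_pos: [0.5894, 0.0516, 0.2143]
eef_rot: [3.141, 0.002, 2.673]
force: [-0.4, 0.9, 5.5]
grip_width: 0.0276
grip_force: 25.0
```

Contact is confirmed: the bottle is on the seat. Releasing.

Call:
{"name": "send_rows", "arguments": {"motion": [[[0,0,0],[0,0,0],-0.2],[[0,0,0],[0,0,0],-0.2],[[0,0,0],[0,0,0],-0.2],[[0,0,0],[0,0,0],0.3],[[0,0,0],[0,0,0],0.3],[[0,0,0],[0,0,0],0.3],[[0,0,-0.3],[0,0,0],0.3],[[0,0,-0.6],[0,0,0],0.3],[[0,0,-0.8],[0,0,0],0.3],[[0,0,-0.8],[0,0,0],0.3],[[0,0,-0.8],[0,0,0],0.3],[[0,0,-0.8],[0,0,0],0.3]]}}

```text
time_s: 12.25
ee_pos: [0.5889, 0.0515, 0.3381]
eef_rot: [3.141, 0.001, 2.673]
force: [0.3, -0.4, -0.3]
grip_width: 0.0609
grip_force: 0.0
```

```bash
python3 - <<'E'
from station import *
from h import *
np.set_printoptions(precision=4,suppress=True)
c=camera("wrist"); o=get_obs(); print(o["ee_pos"],o["eef_rot"],o["qpos"])
W=cloud(c); H,S,V=cv2.split(cv2.cvtColor(c["pixels"],cv2.COLOR_RGB2HSV)); Z=W[...,2]
m=(H>45)&(H<80)&(S>100)&(np.hypot(W[...,0]-.59,W[...,1]-.051)<.03)&(Z>.238)&(Z<.254)
print("cap top",m.sum(),W[m].mean(0),cv2.minEnclosingCircle(W[m][:,:2].astype(np.float32)))
# key target
n=np.array([-.1603,.4736,.866]);ex=np.array([.2776,-.8203,.5]);ey=np.array([.9472,.3205,0]);A=np.array([.5755,.0955,0]);P0=np.array([.5421,.1817,.033])
D=A-.0443*ex-.0002*ey; D=D+n*((P0-D)@n+.0); K=D+.045*n; print("dial",D,"grip",K)
h=(W-P0)@n;U=(W-A)@ex+.0443;Y=(W-A)@ey+.0002
loc=(np.hypot(U,Y)<.045)&(np.abs(h)<.07)
b=loc&(H>8)&(H<28)&(S>70)&(h>.036)
q=np.c_[U[b],Y[b],h[b]]; r=cv2.minAreaRect(q[:,:2].astype(np.float32)); e,vv=np.linalg.eigh(np.cov(q[:,:2].T)); print("wing",len(q),r,vv[:,1],q.min(0),q.max(0))
r=loc&((H<8)|(H>172))&(S>120)&(h<.02); print("pointer",r.sum(),U[r].mean(),Y[r].mean(),np.arctan2(Y[r].mean(),U[r].mean()),h[r].mean())
r=loc&(H>40)&(H<80)&(S>110)&(V>90)&(h<.01); print("mark",r.sum(),U[r].mean(),Y[r].mean(),np.arctan2(Y[r].mean(),U[r].mean()))
E
```

```text
[0.5894 0.0515 0.3423] [3.1387 0.0053 2.6728] [ 0.0253  0.3355  1.1639 -0.      1.6362 -1.0767]
cap top 795 [0.5892 0.0518 0.2468] ((0.5901068449020386, 0.051500093191862106), 0.013993112370371819)
dial [0.551  0.1672 0.0426] grip [0.5438 0.1885 0.0816]
wing 315 ((0.0007715672254562378, 2.3534521460533142e-05), (0.01011692825704813, 0.04205715283751488), 65.18423461914062) [-0.8989  0.4381] [-0.0166 -0.0125  0.0362] [0.0213 0.0125 0.0581]
pointer 68 0.009339198431752392 0.019410189539697857 1.12234271242346 0.007382097635955681
mark 54 -0.02276406389011352 -0.019820677317279153 -2.4252030760947108
```

The bottle is seated (cap top at z 0.247, within 1 mm of the ring centre). The key starts at about 0.45 rad, so about 3.5 rad of clockwise turning remains.

```bash
cat > key.py <<'E'
from station import *
from h import *
import sys
np.set_printoptions(precision=3,suppress=True)
n=np.array([-.1603,.4736,.866]);ex=np.array([.2776,-.8203,.5]);ey=np.array([.9472,.3205,0])
K=np.array([.5438,.1885,.0816]); a=float(sys.argv[1]); d=float(sys.argv[2])
p=np.cos(a)*ex+np.sin(a)*ey; z=-n/np.linalg.norm(n); y=p-z*(p@z); y/=np.linalg.norm(y); R=Ro.from_matrix(np.c_[np.cross(y,z),y,z])
o=get_obs(); T=K-.019*n+d*n; print("T",T,"at",o["ee_pos"],o["qpos"],o["force"]); to(T,R,o); 
E
python3 key.py 1.118 0.2
```

```text
T [0.515 0.274 0.238] at [0.589 0.052 0.342] [ 0.025  0.335  1.164 -0.     1.636 -1.077] [-0.214 -0.215  3.688]
shift units [5.592 5.488 3.451] turn units [ 0.793 -4.56   9.98 ]
```

Call:
{"name": "send_rows", "arguments": {"motion": [[[0.8,0.78,0],[0,0,0],1],[[0.8,0.78,0],[0,0,0],1],[[0.8,0.78,0],[0,0,0],1],[[0.8,0.78,0],[0,0,0],1],[[0.8,0.78,0],[0,0,0],1],[[0.8,0.78,0],[0,0,0],1],[[0.8,0.78,0.2],[0,0,0],1],[[0,0,0.8],[0,0,0],1],[[0,0,0.8],[0,0,0],1],[[0,0,0.8],[0,0,0],1],[[0,0,0.8],[0,0,0],1]]}}

```text
time_s: 13.4
ee_pos: [0.5131, 0.2736, 0.2338]
eef_rot: [3.141, 0.0, 2.673]
force: [0.9, 1.0, 0.1]
grip_width: 0.0941
grip_force: 0.0
```

Call:
{"name": "send_rows", "arguments": {"motion": [[[0,0,0],[0.08,-0.46,1],1],[[0,0,0],[0.08,-0.46,1],1],[[0,0,0],[0.08,-0.46,1],1],[[0,0,0],[0.08,-0.46,1],1],[[0,0,0],[0.08,-0.46,1],1],[[0,0,0],[0.08,-0.46,1],1],[[0,0,0],[0.08,-0.46,1],1],[[0,0,0],[0.08,-0.46,1],1],[[0,0,0],[0.08,-0.46,1],1],[[0,0,0],[0.08,-0.46,1],1],[[0,0,0],[0,0,0],1],[[0,0,0],[0,0,0],1]]}}

```text
time_s: 14.6
ee_pos: [0.5132, 0.2737, 0.2343]
eef_rot: [2.899, 0.47, 1.388]
force: [-0.2, -0.2, 0.2]
grip_width: 0.0935
grip_force: 0.0
```

```bash
python3 key.py 1.118 0.1
```

```text
T [0.531 0.227 0.152] at [0.513 0.274 0.234] [ 0.648  0.462  1.317 -0.494  1.552  0.83 ] [-0.244 -0.201  0.211]
shift units [-0.029  0.092  3.216] turn units [-0.032  0.027  0.032]
```

Call:
{"name": "send_rows", "arguments": {"motion": [[[0,0.09,0.6],[0,0,0],1],[[0,0,0.7],[0,0,0],1],[[0,0,0.7],[0,0,0],1],[[0,0,0.7],[0,0,0],1],[[0,0,0.7],[0,0,0],1],[[0,0,0.7],[0,0,0],1],[[0,0,0.7],[0,0,0],1],[[0,0,0.6],[0,0,0],1],[[0,0,0.5],[0,0,0],1],[[0,0,0.3],[0,0,0],1],[[0,0,0],[0,0,0],1]]}}

```text
time_s: 15.7
ee_pos: [0.5446, 0.1839, 0.0734]
eef_rot: [2.899, 0.472, 1.385]
force: [0.3, 0.3, -0.3]
grip_width: 0.0942
grip_force: 0.0
```

```bash
python3 key.py 1.118 0; python3 - <<'E'
from station import *
import cv2
cv2.imwrite('pics/w4.png',camera("wrist")["pixels"][:,:,::-1])
E
```

```text
T [0.547 0.18  0.065] at [0.545 0.184 0.073] [ 0.495  0.577  1.545 -0.562  1.186  0.883] [ 0.272  0.345 -0.269]
shift units [0.01  0.025 0.321] turn units [-0.042  0.044  0.007]
```

View pics/w4.png

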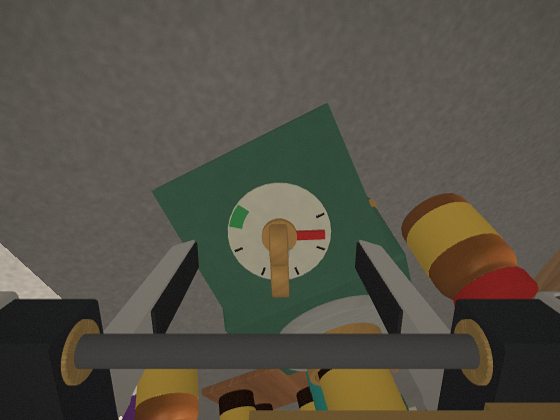

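The wrist view (w4) shows the wing centred between the open fingers at (279,260), the pointer to the right at (310,235), and the green mark at (238,217), about 200° clockwise. Gripping.

Call:
{"name": "send_rows", "arguments": {"motion": [[[0,0.02,0.3],[0,0,0],1],[[0,0,0],[0,0,0],-1],[[0,0,0],[0,0,0],-1],[[0,0,0],[0,0,0],-1],[[0,0,0],[0,0,0],-1],[[0,0,0],[0,0,0],-1],[[0,0,0],[0,0,0],-1],[[0,0,0],[0,0,0],-1],[[0,0,0],[0,0,0],-1],[[0,0,0],[0,0,0],-1],[[0,0,0],[0,0,0],-1],[[0,0,0],[0,0,0],-1]], "squeeze": 40}}

```text
time_s: 16.95
ee_pos: [0.5474, 0.1802, 0.0666]
eef_rot: [2.896, 0.471, 1.384]
force: [4.3, -3.0, -4.4]
grip_width: 0.0105
grip_force: 40.0
```

Call:
{"name": "send_rows", "arguments": {"motion": [[[0,0,0],[0,0,0.5],-1],[[0,0,0],[0,0,0.5],-1],[[0,0,0],[0,0,0.5],-1],[[0,0,0],[0,0,0.5],-1],[[0,0,0],[0,0,0.5],-1],[[0,0,0],[0,0,0.5],-1],[[0,0,0],[0,0,0],-1]]}}

```text
time_s: 17.65
ee_pos: [0.5472, 0.1802, 0.0666]
eef_rot: [2.745, 0.355, 1.01]
force: [6.4, -0.3, -0.5]
grip_width: 0.0104
grip_force: 40.0
```

```bash
python3 key.py 0.758 0; python3 - <<'E'
from station import *
o=get_obs(); print(o["moment"],o["force"],o["grip_width"],o["grip_force"])
E
```

```text
T [0.547 0.18  0.065] at [0.547 0.18  0.067] [ 0.488  0.586  1.549 -0.568  1.17   1.247] [ 6.374 -0.292 -0.455]
shift units [-0.007 -0.02   0.049] turn units [-0.009  0.044 -0.01 ]
[ 0.12311362 -0.67319108  0.49990182] [ 6.37382921 -0.29241879 -0.45545206] 0.010399913356253862 39.9926932901144
```

Call:
{"name": "send_rows", "arguments": {"motion": [[[0,0,0],[0,0,0.8],-1],[[0,0,0],[0,0,0.9],-1],[[0,0,0],[0,0,0.9],-1],[[0,0,0],[0,0,0.9],-1],[[0,0,0],[0,0,0.9],-1],[[0,0,0],[0,0,0.9],-1],[[0,0,0],[0,0,0.9],-1],[[0,0,0],[0,0,0.9],-1],[[0,0,0],[0,0,0.9],-1],[[0,0,0],[0,0,0.6],-1],[[0,0,0],[0,0,0],-1],[[0,0,0],[0,0,0],-1]]}}

```text
time_s: 18.85
ee_pos: [0.5471, 0.1803, 0.0664]
eef_rot: [2.631, -0.131, 0.089]
force: [5.9, 0.1, -1.7]
grip_width: 0.0106
grip_force: 40.0
```

Call:
{"name": "send_rows", "arguments": {"motion": [[[0,0,0],[0,0,0],1],[[0,0,0],[0,0,0],1],[[0,0,0],[0,0,0],1],[[0,0,0],[0,0,0],1],[[0,0,0],[0,0,0],1],[[0,0,0],[0,0,0],1]]}}

```text
time_s: 19.45
ee_pos: [0.5467, 0.1802, 0.0663]
eef_rot: [2.63, -0.131, 0.085]
force: [-0.1, -0.1, 0.7]
grip_width: 0.0547
grip_force: 0.0
```

```bash
python3 key.py -0.274 0; python3 - <<'E'
from station import *
import cv2
o=get_obs(); print(o["grip_width"])
cv2.imwrite('pics/w5.png',camera("wrist")["pixels"][:,:,::-1])
E
```

```text
T [0.547 0.18  0.065] at [0.547 0.18  0.066] [ 0.488  0.586  1.549 -0.567  1.17   2.278] [-0.075 -0.1    0.748]
shift units [-0.001  0.     0.046] turn units [0.035 0.041 0.002]
0.054656837084216044
```

View pics/w5.png

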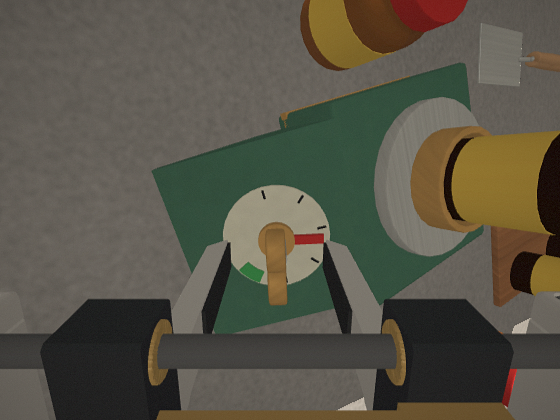

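The view (w5) shows the key following the gripper: pointer right (310,239), mark at (252,271), about 2.15 rad left. Opening fully, swinging back half a turn and re-gripping.

Call:
{"name": "send_rows", "arguments": {"motion": [[[0,0,0],[0,0,0],1],[[0,0,0],[0,0,0],1],[[0,0,0],[0,0,0],1],[[0,0,0],[0,0,0],1],[[0,0,0],[0,0,-0.97],1],[[0,0,0],[0,0,-0.97],1],[[0,0,0],[0,0,-0.97],1],[[0,0,0],[0,0,-0.97],1],[[0,0,0],[0,0,-0.97],1],[[0,0,0],[0,0,-0.97],1],[[0,0,0],[0,0,-0.97],1]]}}

```text
time_s: 20.6
ee_pos: [0.5467, 0.1802, 0.0664]
eef_rot: [2.683, 0.268, 0.807]
force: [-1.4, 0.5, -0.3]
grip_width: 0.094
grip_force: 0.0
```

Call:
{"name": "send_rows", "arguments": {"motion": [[[0,0,0],[0,0,-0.97],1],[[0,0,0],[0,0,-0.97],1],[[0,0,0],[0,0,-0.97],1],[[0,0,0],[0,0,-0.97],1],[[0,0,0],[0,0,-0.97],1],[[0,0,0],[0,0,-0.97],1],[[0,0,0],[0,0,-0.97],1],[[0,0,0],[0,0,-0.97],1],[[0,0,0],[0,0,-0.97],1],[[0,0,0],[0,0,-0.97],1]]}}

```text
time_s: 21.6
ee_pos: [0.5467, 0.1802, 0.0663]
eef_rot: [-3.056, 0.52, 2.057]
force: [0.2, 0.5, 0.9]
grip_width: 0.0942
grip_force: 0.0
```

Call:
{"name": "send_rows", "arguments": {"motion": [[[0,0,0],[0,0,-0.97],1],[[0,0,0],[0,0,-0.97],1],[[0,0,0],[0,0,-0.97],1],[[0,0,0],[0,0,-0.97],1],[[0,0,0],[0,0,-0.97],1],[[0,0,0],[0,0,-0.97],1],[[0,0,0],[0,0,-0.97],1],[[0,0,0],[0,0,-0.97],1],[[0,0,0],[0,0,-0.97],1],[[0,0,0],[0,0,-0.97],1],[[0,0,0],[0,0,0],1],[[0,0,0],[0,0,0],1]]}}

```text
time_s: 22.8
ee_pos: [0.5467, 0.1802, 0.0663]
eef_rot: [-2.631, 0.133, -3.058]
force: [-0.2, 0.5, -1.2]
grip_width: 0.094
grip_force: 0.0
```

```bash
python3 key.py 2.868 0
```

```text
T [0.547 0.18  0.065] at [0.547 0.18  0.066] [ 0.488  0.586  1.549 -0.567  1.17  -0.861] [-0.182  0.483 -1.152]
shift units [0.002 0.    0.045] turn units [-0.035 -0.041 -0.022]
```

Gripping, then turning about 17.8 units (2.14 rad) in two parts.

Call:
{"name": "send_rows", "arguments": {"motion": [[[0,0,0],[0,0,0],-1],[[0,0,0],[0,0,0],-1],[[0,0,0],[0,0,0],-1],[[0,0,0],[0,0,0],-1],[[0,0,0],[0,0,0],-1],[[0,0,0],[0,0,0],-1],[[0,0,0],[0,0,0],-1],[[0,0,0],[0,0,0],-1],[[0,0,0],[0,0,0],-1],[[0,0,0],[0,0,0],-1],[[0,0,0],[0,0,0],-1]]}}

```text
time_s: 23.9
ee_pos: [0.5467, 0.1803, 0.0663]
eef_rot: [-2.631, 0.131, -3.055]
force: [1.0, 1.8, -1.0]
grip_width: 0.0103
grip_force: 40.0
```

Call:
{"name": "send_rows", "arguments": {"motion": [[[0,0,0],[0,0,0.5],-1],[[0,0,0],[0,0,0.9],-1],[[0,0,0],[0,0,0.9],-1],[[0,0,0],[0,0,0.9],-1],[[0,0,0],[0,0,0.9],-1],[[0,0,0],[0,0,0.9],-1],[[0,0,0],[0,0,0.9],-1],[[0,0,0],[0,0,0.9],-1],[[0,0,0],[0,0,0.9],-1],[[0,0,0],[0,0,0.9],-1],[[0,0,0],[0,0,0.9],-1],[[0,0,0],[0,0,0.5],-1]]}}

```text
time_s: 25.1
ee_pos: [0.5471, 0.1809, 0.0661]
eef_rot: [-3.083, 0.522, 2.006]
force: [4.8, 4.2, -4.7]
grip_width: 0.0101
grip_force: 40.1
```

Call:
{"name": "send_rows", "arguments": {"motion": [[[0,0,0],[0,0,0.9],-1],[[0,0,0],[0,0,0.9],-1],[[0,0,0],[0,0,0.9],-1],[[0,0,0],[0,0,0.9],-1],[[0,0,0],[0,0,0.9],-1],[[0,0,0],[0,0,0.9],-1],[[0,0,0],[0,0,0.9],-1],[[0,0,0],[0,0,0.8],-1],[[0,0,0],[0,0,0.3],-1],[[0,0,0],[0,0,0],-1],[[0,0,0],[0,0,0],-1],[[0,0,0],[0,0,0],-1]]}}

```text
time_s: 26.3
ee_pos: [0.5477, 0.1808, 0.0662]
eef_rot: [2.753, 0.363, 1.034]
force: [8.2, 3.4, -6.3]
grip_width: 0.0103
grip_force: 40.0
```

```bash
python3 key.py 0.73 0
```

```text
T [0.547 0.18  0.065] at [0.548 0.181 0.066] [ 0.488  0.587  1.548 -0.567  1.168  1.223] [ 8.234  3.368 -6.341]
shift units [-0.036 -0.02   0.048] turn units [-0.006  0.026  0.424]
```

Call:
{"name": "send_rows", "arguments": {"motion": [[[0,0,0],[0,0,0],1],[[0,0,0],[0,0,0],1],[[0,0,0],[0,0,0],1],[[0,0,0],[0,0,0],1],[[0,0,0],[0,0,0],1],[[0,0,0],[0,0,0],1],[[0,0,0],[0,0,0],1],[[0,0,0],[0,0,0],1],[[0,0,0],[0,0,0],1],[[0,0,0],[0,0,0],1]]}}

```text
time_s: 27.3
ee_pos: [0.5467, 0.1802, 0.0663]
eef_rot: [2.754, 0.365, 1.033]
force: [-0.2, -0.5, 0.1]
grip_width: 0.087
grip_force: 0.0
```

```bash
python3 - <<'E'
from station import *
import cv2
o=get_obs(); print(o["grip_width"])
cv2.imwrite('pics/w6.png',camera("wrist")["pixels"][:,:,::-1])
E
```

```text
0.08695703980084198
```

View pics/w6.png

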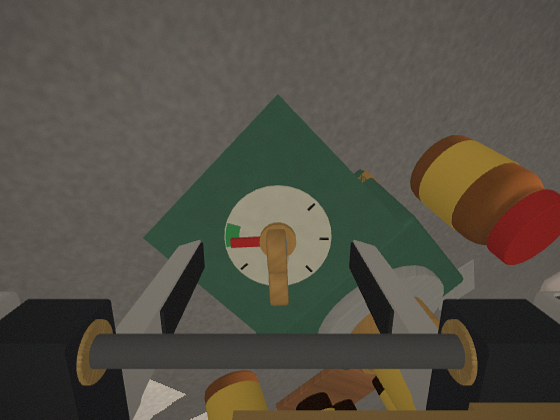

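The view (w6) shows the red pointer at (245,242) only on the leading part of the green mark (233,233). I'll re-grip and add a bit more for margin.

Call:
{"name": "send_rows", "arguments": {"motion": [[[0,0,0],[0,0,0],-1],[[0,0,0],[0,0,0],-1],[[0,0,0],[0,0,0],-1],[[0,0,0],[0,0,0],-1],[[0,0,0],[0,0,0],-1],[[0,0,0],[0,0,0],-1],[[0,0,0],[0,0,0],-1],[[0,0,0],[0,0,0],-1],[[0,0,0],[0,0,0],-1],[[0,0,0],[0,0,0],-1],[[0,0,0],[0,0,0],-1]]}}

```text
time_s: 28.45
ee_pos: [0.5472, 0.18, 0.0666]
eef_rot: [2.753, 0.365, 1.033]
force: [3.0, -3.4, -2.3]
grip_width: 0.0106
grip_force: 40.0
```

Call:
{"name": "send_rows", "arguments": {"motion": [[[0,0,0],[0,0,0.4],-1],[[0,0,0],[0,0,0.4],-1],[[0,0,0],[0,0,0.3],-1],[[0,0,0],[0,0,0],-1],[[0,0,0],[0,0,0],-1],[[0,0,0],[0,0,0],-1]]}}

```text
time_s: 29.05
ee_pos: [0.5471, 0.18, 0.0665]
eef_rot: [2.711, 0.313, 0.906]
force: [5.2, -2.5, 0.7]
grip_width: 0.0103
grip_force: 40.0
```

Call:
{"name": "send_rows", "arguments": {"motion": [[[0,0,0],[0,0,0],1],[[0,0,0],[0,0,0],1],[[0,0,0],[0,0,0],1],[[0,0,0],[0,0,0],1],[[0,0,0],[0,0,0],1],[[0,0,0],[0,0,0],1],[[0,0,0],[0,0,0],1],[[0,0,0],[0,0,0],1],[[0,0,0],[0,0,0],1],[[0,0,0],[0,0,0],1],[[0,0,0],[0,0,0],1]]}}

```text
time_s: 30.15
ee_pos: [0.5467, 0.1802, 0.0664]
eef_rot: [2.711, 0.313, 0.905]
force: [0.5, 0.0, 0.2]
grip_width: 0.0926
grip_force: 0.0
```

Call:
{"name": "send_rows", "arguments": {"motion": [[[0,0,-0.4],[0,0,0],1],[[0,0,-0.7],[0,0,0],1],[[0,0,-0.8],[0,0,0],1],[[0,0,-0.8],[0,0,0],1],[[0,0,-0.8],[0,0,0],1],[[0,0,-0.7],[0,0,0],1],[[0,0,-0.3],[0,0,0],1],[[0,0,0],[0,0,0],1],[[0,0,0],[0,0,0],1]]}}

```text
time_s: 31.05
ee_pos: [0.5255, 0.2444, 0.1824]
eef_rot: [2.711, 0.313, 0.905]
force: [-0.4, 0.3, 0.2]
grip_width: 0.0939
grip_force: 0.0
```

```bash
python3 - <<'E'
from station import *
from h import *
np.set_printoptions(precision=4,suppress=True)
a={k:camera(k) for k in("wrist","top")}; o=get_obs(); print(o["time_s"],o["ee_pos"],o["force"])
n=np.array([-.1603,.4736,.866]);ex=np.array([.2776,-.8203,.5]);ey=np.array([.9472,.3205,0]);A=np.array([.5755,.0955,0]);P0=np.array([.5421,.1817,.033])
for k,c in a.items():
    W=cloud(c); H,S,V=cv2.split(cv2.cvtColor(c["pixels"],cv2.COLOR_RGB2HSV)); Z=W[...,2]
    h=(W-P0)@n;U=(W-A)@ex+.0443;Y=(W-A)@ey+.0002
    loc=(np.hypot(U,Y)<.04)&(np.abs(h)<.02)
    for nm,r in(("pointer",loc&((H<8)|(H>172))&(S>120)),("mark",loc&(H>40)&(H<80)&(S>110)&(V>90))): 
        if r.sum(): t=np.arctan2(Y[r],U[r]); print(k,nm,r.sum(),np.arctan2(Y[r].mean(),U[r].mean()),np.percentile(t,[5,95]))
    m=(H>45)&(H<80)&(S>100)&(np.hypot(W[...,0]-.59,W[...,1]-.051)<.03)&(Z>.23)&(Z<.26)
    if m.sum(): print(k,"cap",m.sum(),W[m].mean(0))
c=a["wrist"]["pixels"]; cv2.imwrite('pics/w7.png',np.vstack([a["wrist"]["pixels"][:300],a["top"]["pixels"][120:420]])[:,:,::-1])
E
```

```text
31.15 [0.5256 0.2441 0.1821] [-1.0473  0.1294  0.6666]
wrist pointer 102 -2.4595344873831446 [-2.6134 -2.3025]
wrist mark 65 -2.4471172999309747 [-2.6494 -2.2075]
top pointer 8 -2.4580724559072253 [-2.544 -2.35 ]
top mark 4 -2.4102687009605264 [-2.459  -2.3364]
top cap 136 [0.5897 0.0515 0.2458]
```

View pics/w7.png

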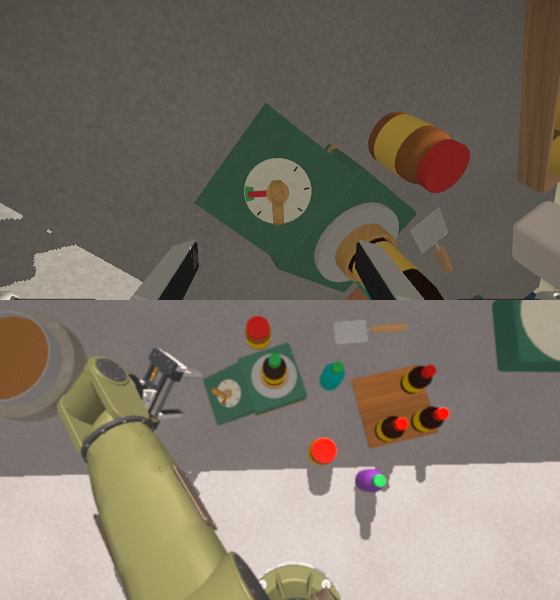

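The last view (w7) shows the pointer centred on the green mark at (255,194), with both pointer and mark measuring about -2.45 rad. The bottle stands upright in the ring at (273,365), the bystanders are where they started, and the gripper is clear.

```bash
python3 -c "
from station import *
print(hand_in())"
```

```text
the job is handed in; nothing more can be done
None
```

The job is handed in: the green-capped bottle stands in the brass ring within about 1 mm of centre, the key is wound so the pointer sits in the middle of the green mark (about 4.0 rad), the gripper is clear, and the last picture shows no bystander moved; the hand-in returned no verdict.

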